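Clamp a valve block by three clicks of the ratchet lever

TASK

Set the valve block, stem up, on the narrow raised ledge between the jaws of the bench fixture, its long side along the jaws and about midway along them, and let go of it. Then press the fixture's ratchet lever down by exactly three clicks, feeling for each one and never going on to a fourth, so that the spring pad clamps the block against the fixed jaw. The lever springs back if released: finish while still holding it there at the third click, and leave the other things on the bench alone.

Things in the scene. Friction and masses are not known exactly. Their poses are not given: they have to be found in the camera images.
- block: the aluminium valve block, about 0.22 kg (varies): a block 60 (its x) x 30 (its y) x 36 mm high, with a square stem 26 x 26 mm, 30 mm tall, standing on the middle of its top (stem from 36 to 66 mm above the underside), the grip. Origin: centre of the underside, z up. It starts upright on the bench; either way round will do.
- vise: the bench fixture, bolted down: steel base 110 (x) x 230 (y) x 30 mm, jaws at its -y end, lever at its +y end. Origin: at bench level right below the ledge; y runs across the jaws towards the lever, x along the jaws. Fixed jaw: 40 mm long, top 85 mm up, face at y = -19; the open moving jaw's pad face is at y = +23. Toothed wheel and pawl holder stand near y = 115, up to 165 mm high.
- ledge_top (a point): centre of the top of the ledge that the block goes on: 16 mm wide (fixture y), 46 mm long (fixture x), 60 mm above the bench, midway along the jaws. With the block centred on it there is 4 mm to the fixed jaw and 8 mm to the pad.
- pad: the moving jaw's steel face, 40 x 6 x 22 mm, sprung by 15 mm at 0.8 N/mm; origin at its centre. It moves 29 mm per radian of the lever towards the fixed jaw, slides the block against that and presses it there lightly.
- lever: the ratchet lever. Origin on its hinge: y = 115, z = 85 mm in the fixture's frame; the hinge runs along the fixture's x. At rest its frame is parallel to the fixture's and the arm (140 mm, hinge to bar) points to +y, 50 degrees above level. Pressed, the bar goes down and outwards (turning about -x), at most 1.1 rad. A spring always drives it back up; the pawl does not lock.
- lever_bar (a point): middle of the lever's grip bar: black, round, 16 mm thick, running along the fixture's x from the arm's end to its -x side. This point is 43 mm from the arm, 35 mm from the bar's free end; about 192 mm above the bench at rest. The bar is fixed to the arm: pinched hard it rubs in the fingers as the arm turns, which hides the clicks; press on it from above or hold it loosely.
- third_notch (a point): point over the hollow between the third and fourth tooth on the lever's wheel, 43 mm from the hinge; it turns with the lever and comes to lie at the pawl tip at the third click.
- pawl_tip (a point): round tip of the spring pawl above the wheel, 43 mm from the hinge, riding over teeth 0.2 rad (8 mm) apart; its y axis is the sense in which the teeth pass when the lever is pressed. The first click comes 0.12 to 0.30 rad from rest, the next ones 0.2 rad apart. Force along the arc at the bar: climbs to 12 to 18 N before a click, then drops by some 8 N.
- tray: bystander: open grey metal tray, 150 x 200 x 45 mm; origin centre of underside.
- oil_bottle: bystander: orange plastic bottle, 56 mm across, 150 mm tall; origin centre of underside.
- wrench: bystander: steel wrench 180 mm long lying flat; origin under its middle.
- grease_can: bystander: steel can 70 mm across, 80 mm tall; origin centre of underside.
Things that resemble listed ones, but are neither listed nor needed, are in the scene too. There is more than one size of the block; the one meant has the size given above.

How it is judged:
By the outcome, as a careful person would: the job done as asked, in the order asked, and still so for the second after the job is handed in, while the arm keeps its last pose, push and grip.
It also fails if it takes over 72 s, if anything falls off the work surface, if the arm or the gripper's body presses on something with over 40 N, if the wrist force passes 120 N, or if a joint passes its speed limit or range.

ROBOT

A 6-joint arm with a two-finger parallel gripper is mounted at the origin on the work surface. World frame = base frame: x ahead of the robot, y to its left, z up, the work surface at z = 0. Lengths are in m, angles in degrees, forces in N, time in s.
With the tool pointing down it reaches from about 0.4 to 0.825 m from the base axis. Payload 7 kg.
Tool frame: the origin (TCP) lies between the finger pads; the fingertips stand 22 mm ahead of it and the grasp point (between the pads) lies 3 mm ahead of it; z points along the fingers, y is the direction in which the jaws open and shut (so a half turn about z gives the same grasp; the last joint's range is limited). The gripper opens to 88 mm and grips with 3 to 60 N. Pads are 19 mm wide; open, the fingers measure 130 mm over their backs; the gripper's body (78 mm by 193 mm) begins 47 mm behind the grasp point.
Start: joints at [-54.769, 20.546, 0.682, 0, -70.136, -16.507], TCP at [0.217, -0.639, 0.249] pointing down, gripper open.
Joint ranges: [-176.03, 176.03], [-82.01, 121.73], [-58.28, 71.71], [-173.87, 95.51], [-174.79, -0.11], [-173.66, 173.66]. Speed limits (degrees/s): [136.94, 136.94, 172.46, 180, 180, 180].

INTERFACE

Orientations are given as [roll, pitch, yaw] about the fixed x, y, z axes, in that order (R = Rz(yaw) Ry(pitch) Rx(roll)).
In Python, from plant import telemetry, cams, r gives the robot as it stands.
- The arm moves only by the tool carry_out, never from a script. Its argument "commands" is one flat list of numbers, 5 for each row, row after row: the shift along the world's x, y, z as a fraction of full scale, then the turn about the world's z as a fraction of full scale, then the gripper's target within -1 to 1 (shut at 1, half-way at 0, fully open at -1). In form: [x, y, z, turn, claw, x, y, z, turn, claw, ...]. A call has 1 to 8 rows; each row shifts and turns the commanded pose from where the row before left it; what a row does not reach is not made up. Full scale, the value 1, is 0.04 m for a shift and 4 degrees for a turn. A row lasts 1/10 s, in which the tool goes at most 50 mm and 8.59 degrees, less where a joint would pass 70% of its speed; a pose out of reach is approached as far as the arm can. A call with a number of a shift or a turn outside -1 to 1 is refused whole. A call with a gripper value outside its range is refused whole. The fingers move at their own pace and stop on an object; "grip_force" is the grip in N (left out, the last holds). Time passes only in rows, so rows that do not move let the fingers close. It gives the time, the measured TCP pose, the force and the opening at its end, in the units of the state.
- telemetry.get_state(): the state, without advancing time (a new reading comes with each control period).
- cams.capture(name): name is "scene" or "top" or "wrist"; returns a dict with "frame" (400x640x3 uint8, red, green, blue), "camera_matrix" (3x3 intrinsics, pixels), "camera_from_world" (4x4, takes a point from world to camera coordinates); the wrist camera has in their place "mount" (4x4, takes a point from camera to tool coordinates, whose origin is the TCP and whose axes are the flange's). Camera axes: x right, y down, z forward; pixel columns grow to the right and rows downward; lengths in m; the calibration is good to about 2 mm. A picture is of the moment at which its call begins: read the wrist's pose just before it. There is no depth.
- r.close_job(): hands the job in, once; it reports no verdict.
The state is a dict: "time_s": time; "joints": joint angles; "qd": joint speeds; "joint_torque": joint torques, N m; "tcp_pos": TCP position; "eef_rot": TCP orientation; "contact_force": force on the tool from outside, world axes, zero at the start; "moment": the same for the moment, N m; "gripper_width": finger opening in m.
Only numpy, scipy, OpenCV 4.12 (cv2) and the standard library are available. Lean on these libraries where they do the work, as an engineer would, in place of code of your own. Each camera call takes 0.05 s, during which the arm holds its last target. There are 200 camera calls.

## Working session

There is one attempt and no reset: what is moved stays moved. The work goes in short steps, Python scripts to look and compute and a tool call to move; the robot and the scene stay as the last step left them, time stands still between calls to the robot, and variables do not carry over. Pictures are saved under pics/ and viewed, about 8 in all and at most 12, crops included, and the job is handed in when it is done.

Besides the shell and the picture viewer there is one more tool, called after "Call:" in YAML: its name, and indented under it one key for each argument. carry_out: Moves the arm, as the interface text tells. Shift numbers are shares of 0.04 m and turn numbers shares of 4 degrees, none past 1 either way. Its arguments: {"type":"object","properties":{"commands":{"type":"array"},"grip_force":{"type":"number"}},"required":["commands"]}

```bash
mkdir -p pics; ls; cat > h.py <<'E'
import numpy as np, cv2
from plant import telemetry, cams, r
from scipy.spatial.transform import Rotation as R
def snap(name,fn=None):
    s=telemetry.get_state(); c=cams.capture(name)
    if fn: cv2.imwrite('pics/'+fn,c['frame'][:,:,::-1])
    K=np.array(c['camera_matrix'])
    if name=='wrist':
        T=np.eye(4);T[:3,:3]=R.from_euler('xyz',s['eef_rot'],degrees=True).as_matrix();T[:3,3]=s['tcp_pos']
        E=np.linalg.inv(T@np.array(c['mount']))
    else: E=np.array(c['camera_from_world'])
    return c['frame'],K,E
def pt(K,E,u,v,z):
    d=np.linalg.inv(K)@[u,v,1]; Rc=E[:3,:3]; o=-Rc.T@E[:3,3]; d=Rc.T@d
    return o+d*(z-o[2])/d[2]
def proj(K,E,P):
    P=np.atleast_2d(P)@E[:3,:3].T+E[:3,3]; q=P@K.T; return q[:,:2]/q[:,2:]
E
python3 - <<'E'
from h import *
print(telemetry.get_state())
for n in('scene','top'):
    f,K,E=snap(n,n+'0.png'); np.savez('pics/'+n+'0.npz',K=K,E=E); print(K.tolist(),(-E[:3,:3].T@E[:3,3]).round(3), E.round(3).tolist())
E
```

```text
pics
{'time_s': 0.0, 'joints': array([-5.47679217e+01,  2.05902657e+01,  6.33147008e-01, -2.10207941e-02,
       -7.01344697e+01, -1.65060322e+01]), 'qd': array([-0.0874035 , -0.03119913,  0.05003583, -0.015506  , -0.02355116,
       -0.04996602]), 'joint_torque': array([-3.73946577e-04, -5.82717812e+01,  2.93044442e+01,  6.99750245e+00,
        6.56617165e-03, -1.45724393e-04]), 'tcp_pos': array([ 0.21653106, -0.63884737,  0.24762825]), 'eef_rot': array([ 1.79906571e+02, -7.07788485e-03, -1.61281107e+02]), 'contact_force': array([-0.87833765,  0.82075436, -1.18276448]), 'moment': array([-0.03009589, -0.036316  , -0.01014749]), 'gripper_width': 0.08790473664717478}
[[414.75883608067187, 0.0, 322.3037796954955], [0.0, 414.75883608067187, 202.59521342488372], [0.0, 0.0, 1.0]] [ 1.013 -0.769  1.091] [[0.892, 0.452, -0.011, -0.544], [0.334, -0.674, -0.659, -0.137], [-0.305, 0.584, -0.752, 1.579], [0.0, 0.0, 0.0, 1.0]]
[[429.5653888137238, 0.0, 325.7872370669142], [0.0, 429.5653888137238, 203.24935419611282], [0.0, 0.0, 1.0]] [ 0.533 -0.007  1.599] [[0.013, -1.0, 0.0, -0.015], [-0.999, -0.013, -0.051, 0.614], [0.051, 0.0, -0.999, 1.57], [0.0, 0.0, 0.0, 1.0]]
```

View pics/scene0.png

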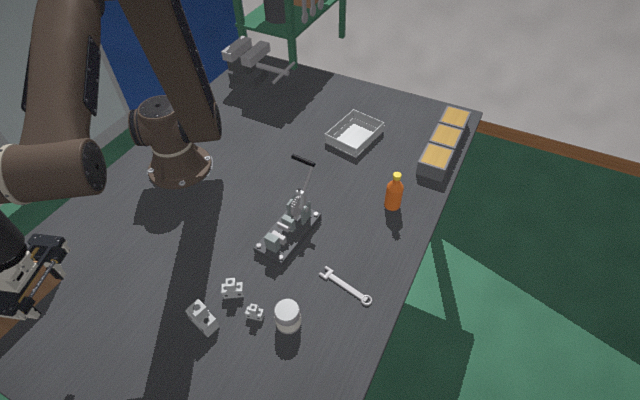

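View pics/top0.png

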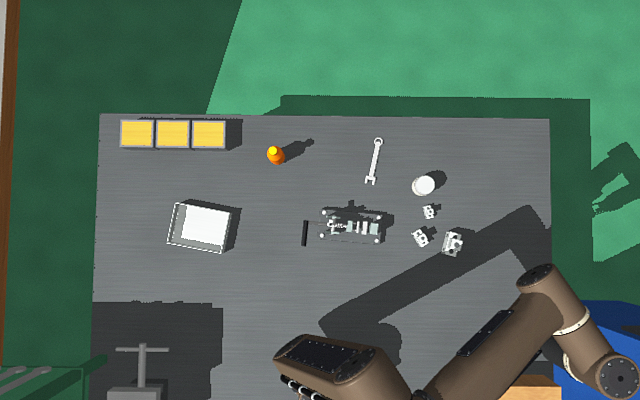

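The scene picture shows the fixture at about (287,230) and three blocks at (232,290), (202,317) and (254,313). In the top picture they are at (421,237), (453,242) and (429,212). I'll enlarge these and measure their sizes.

```bash
python3 - <<'E'
from h import *
t=cv2.imread('pics/top0.png'); s=cv2.imread('pics/scene0.png')
a=cv2.resize(t[165:265,295:475],(792,440),interpolation=cv2.INTER_CUBIC)   # x4.4 
a=cv2.resize(t[195:265,295:475],None,fx=4.4,fy=4.4,interpolation=cv2.INTER_CUBIC)
b=cv2.resize(s[270:340,180:310],None,fx=4,fy=4,interpolation=cv2.INTER_CUBIC)
c=np.zeros((a.shape[0]+b.shape[0],792,3),np.uint8); c[:a.shape[0],:a.shape[1]]=a; c[a.shape[0]:,:b.shape[1]]=b
cv2.imwrite('pics/crop1.png',c); print(a.shape,b.shape)
d=np.load('pics/top0.npz');K,E=d['K'],d['E']
for u,v in[(429,212),(421,237),(453,242)]: print(u,v,pt(K,E,u,v,.05).round(3))
E
```

```text
(308, 792, 3) (280, 520, 3)
429 212 [ 0.586 -0.38   0.05 ]
421 237 [ 0.495 -0.351  0.05 ]
453 242 [ 0.479 -0.466  0.05 ]
```

View pics/crop1.png

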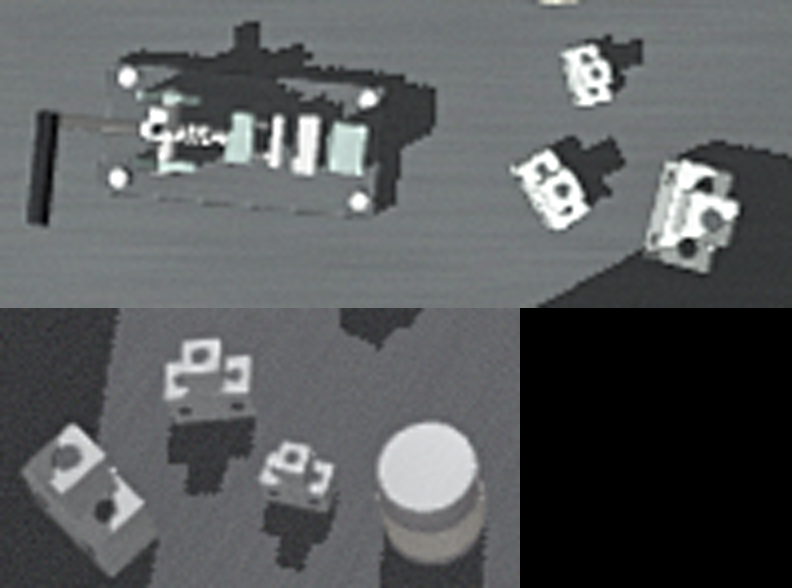

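The top crop gives three candidates:

| Pixel | Long side |
|---|---|
| (429,212) | about 48 mm |
| (421,237) | about 60 mm |
| (453,242) | about 78 mm |

The middle one, at (421,237) in the top view and (232,290) in the scene view, fits the 60 mm block. It lies near world (0.495,-0.351), with its long axis at about 38°. I'll move above it while turning.

Call:
carry_out:
  commands: [0.8, 0.8, 0, 1, -1, 0.8, 0.8, 0, 1, -1, 0.8, 0.8, 0, 1, -1, 0.8, 0.8, 0, 1, -1, 0.8, 0.8, 0, 1, -1, 0.8, 0.8, 0, 1, -1, 0.8, 0.8, 0, 1, -1, 0.7, 0.8, 0, 1, -1]

```text
time_s: 0.9
tcp_pos: [0.4698, -0.3816, 0.2482]
eef_rot: [180.0, 0.0, -129.1]
contact_force: [-0.2, -0.3, 0.0]
gripper_width: 0.0876
```

Call:
carry_out:
  commands: [0.3, 0.4, 0, 1, -1, 0.2, 0.4, 0, 1, -1, 0, 0, 0, 1, -1, 0, 0, 0, 1, -1, 0, 0, 0, 1, -1, 0, 0, 0, 1, -1, 0, 0, 0, 1, -1, 0, 0, 0, 1, -1]

```text
time_s: 1.7
tcp_pos: [0.4884, -0.3511, 0.2481]
eef_rot: [180.0, 0.0, -97.1]
contact_force: [-0.3, -0.6, -0.7]
gripper_width: 0.0879
```

Call:
carry_out:
  commands: [0, 0, 0, 1, -1, 0, 0, 0, 1, -1, 0, 0, 0, 1, -1, 0, 0, 0, 1, -1, 0, 0, 0, 1, -1, 0, 0, 0, 1, -1, 0, 0, 0, 1, -1, 0, 0, 0, 1, -1]

```text
time_s: 2.5
tcp_pos: [0.4884, -0.3511, 0.2481]
eef_rot: [180.0, 0.0, -65.1]
contact_force: [0.8, -0.1, -0.9]
gripper_width: 0.088
```

```bash
python3 - <<'E'
from h import *
s=telemetry.get_state(); print(s['tcp_pos'],s['eef_rot'],s['joints'].round(1),s['time_s'])
f,K,E=snap('wrist','w1.png'); np.savez('pics/w1.npz',K=K,E=E); print((-E[:3,:3].T@E[:3,3]).round(3))
f,K,E=snap('top','t1.png'); f,K,E=snap('scene','s1.png')
E
```

```text
[ 0.48840652 -0.35112413  0.24812521] [ 1.79972979e+02  4.00286078e-02 -6.51177297e+01] [-17.1  13.7  -9.   -0.  -67.3  42. ] 2.5
[ 0.518 -0.412  0.384]
```

View pics/w1.png

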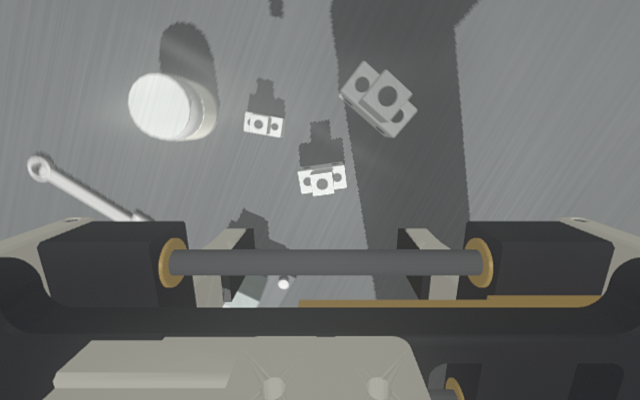

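The wrist view shows the 60 mm block at (322,180), with the small one at (264,123) and the large one at (378,98). The can is at (160,105), and the fingers are at the bottom. I'll enlarge the block to get its corners.

```bash
python3 - <<'E'
from h import *
d=np.load('pics/w1.npz');K,E=d['K'],d['E']
f=cv2.imread('pics/w1.png')
cv2.imwrite('pics/crop2.png',cv2.resize(f[145:215,280:370],None,fx=8,fy=8,interpolation=cv2.INTER_CUBIC))
print(pt(K,E,322,184,.066), pt(K,E,322,181,.036))
print(K[0,0],proj(K,E,[[.488,-.351,.06],[.488,-.351,0]]))
E
```

```text
[ 0.49431085 -0.35206914  0.066     ] [ 0.49374804 -0.35000209  0.036     ]
275.9579794893452 [[326.47007161 185.98229871]
 [326.30304889 177.28435964]]
```

View pics/crop2.png

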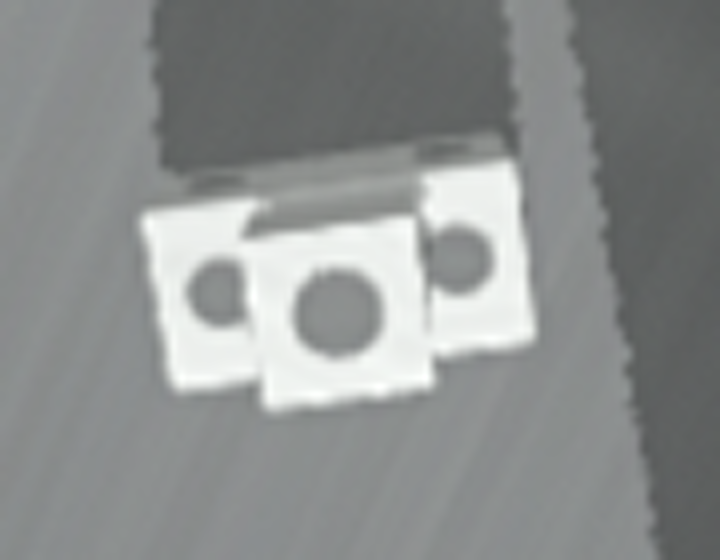

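```bash
python3 - <<'E'
from h import *
d=np.load('pics/w1.npz');K,E=d['K'],d['E']
def q(l,z): return np.array([pt(K,E,280+(x+.5)/8-.5,145+(y+.5)/8-.5,z) for x,y in l])
b=q([(143,214),(515,160),(537,342),(175,390)],.036); s=q([(243,237),(417,217),(434,388),(264,410)],.066)
for p in (b,s):
    print(p.mean(0).round(4), [round(float(np.linalg.norm(p[i]-p[i-1])),4) for i in range(4)])
    for a,c in((0,1),(3,2)):
        v=p[c]-p[a]; print('ang',np.degrees(np.arctan2(v[1],v[0]))%180)
d=np.load('pics/top0.npz');K,E=d['K'],d['E']
def c1(x,y,z): return pt(K,E,295+(x+.5)/4.4-.5,195+(y+.5)/4.4-.5,z)
B=[c1(x,y,.034) for x,y in((128,77),(368,99),(358,201),(118,178))]
print('bolts',np.round(B,4)); v=B[0]-B[1]+B[3]-B[2]; print('yaw',np.degrees(np.arctan2(v[1],v[0]))-90, 'mean',np.mean(B,0))
print('ledge',c1(308,145,.06),'fixedjaw',c1(348,148,.085),'movjaw',c1(240,138,.085),'bar ends',c1(46,112,.2),c1(36,224,.2))
E
```

```text
[ 0.4943 -0.3522  0.036 ] [0.029, 0.0595, 0.0296, 0.059]
ang 33.14594692562997
ang 32.60113474986818
[ 0.4944 -0.3523  0.066 ] [0.026, 0.0255, 0.0256, 0.0254]
ang 31.471244924020453
ang 32.44621696075322
bolts [[ 5.809e-01  3.000e-04  3.400e-02]
 [ 5.652e-01 -1.986e-01  3.400e-02]
 [ 4.809e-01 -1.909e-01  3.400e-02]
 [ 4.974e-01  7.500e-03  3.400e-02]]
yaw -4.633019353126855 mean [ 0.53111693 -0.09542372  0.034     ]
ledge [ 0.52668266 -0.14688675  0.06      ] fixedjaw [ 0.52479664 -0.17663469  0.085     ] movjaw [ 0.53170494 -0.09016291  0.085     ] bar ends [0.5492539  0.05986175 0.2       ] [0.46660844 0.06600256 0.2       ]
```

The size is confirmed: 59 x 29 mm with a 26 mm stem. Its centre is (0.4943,-0.3522) and its long axis is at 32.6°. I'll align, descend and grip the stem.

Call:
carry_out:
  commands: [0.15, -0.03, 0, 1, -1, 0, 0, -0.9, 0.93, -1, 0, 0, -1, 0, -1, 0, 0, -1, 0, -1, 0, 0, -1, 0, -1, 0, 0, -0.6, 0, -1, 0, 0, -0.2, 0, -1, 0, 0, 0, 0, -1]

```text
time_s: 3.45
tcp_pos: [0.4942, -0.3523, 0.0596]
eef_rot: [179.9, 0.1, -57.6]
contact_force: [-1.2, 0.4, -0.2]
gripper_width: 0.0877
```

Call:
carry_out:
  commands: [0, 0, 0, 0, 1, 0, 0, 0, 0, 1, 0, 0, 0, 0, 1, 0, 0, 0, 0, 1, 0, 0, 0, 0, 1, 0, 0, 0, 0, 1, 0, 0, 0, 0, 1]
  grip_force: 25

```text
time_s: 4.15
tcp_pos: [0.4947, -0.3525, 0.0606]
eef_rot: [-180.0, -0.0, -57.6]
contact_force: [-0.6, -0.2, -0.1]
gripper_width: 0.0369
```

Call:
carry_out:
  commands: [0, 0, 0, 0, 1, 0, 0, 0, 0, 1, 0, 0, 0, 0, 1, 0, 0, 0, 0, 1]

```text
time_s: 4.55
tcp_pos: [0.4945, -0.3525, 0.0605]
eef_rot: [180.0, 0.0, -57.6]
contact_force: [-0.9, -0.3, 0.7]
gripper_width: 0.026
```

Call:
carry_out:
  commands: [0, 0, 0.25, 0, 1, 0, 0, 0.75, 0, 1, 0, 0, 1, 0, 1, 0, 0, 1, 0, 1, 0, 0, 1, 0, 1, 0, 0, 0, 0, 1]

```text
time_s: 5.15
tcp_pos: [0.4973, -0.3539, 0.2277]
eef_rot: [-179.7, -0.5, -57.5]
contact_force: [0.5, -0.4, -2.1]
gripper_width: 0.026
```

Call:
carry_out:
  commands: [0, 0, 0.9, -1, 1, 0.12, 0.8, 0.8, -1, 1, 0.12, 1, 0, -1, 1, 0.12, 1, 0, -1, 1, 0.12, 1, 0, -1, 1, 0.12, 1, 0, -1, 1, 0.12, 1, 0, -1, 1, 0.12, 0.8, 0, -1, 1]

```text
time_s: 5.95
tcp_pos: [0.5277, -0.0863, 0.2884]
eef_rot: [180.0, 0.0, -89.7]
contact_force: [0.0, -0.1, -1.5]
gripper_width: 0.026
```

Call:
carry_out:
  commands: [0, 0.2, 0, -1, 1, 0, 0.1, 0, -0.25, 1, 0, 0, 0, 0, 1, 0, 0, 0, 0, 1]

```text
time_s: 6.35
tcp_pos: [0.528, -0.077, 0.2884]
eef_rot: [180.0, -0.0, -94.5]
contact_force: [0.3, -0.2, -2.7]
gripper_width: 0.0259
```

```bash
python3 - <<'E'
from h import *
s=telemetry.get_state(); print(s['tcp_pos'],s['eef_rot'],s['contact_force'],s['gripper_width'])
f,K,E=snap('wrist','w2.png'); np.savez('pics/w2.npz',K=K,E=E); print((-E[:3,:3].T@E[:3,3]).round(3))
print(proj(K,E,[[.5267,-.1469,.06]]))
E
```

```text
[ 0.52801907 -0.07701071  0.28844601] [ 1.79980380e+02 -4.55495894e-03 -9.44997610e+01] [ 0.27405847 -0.19704709 -2.6574631 ] 0.02587507321633597
[ 0.523 -0.144  0.425]
[[322.24241294 125.47831877]]
```

View pics/w2.png

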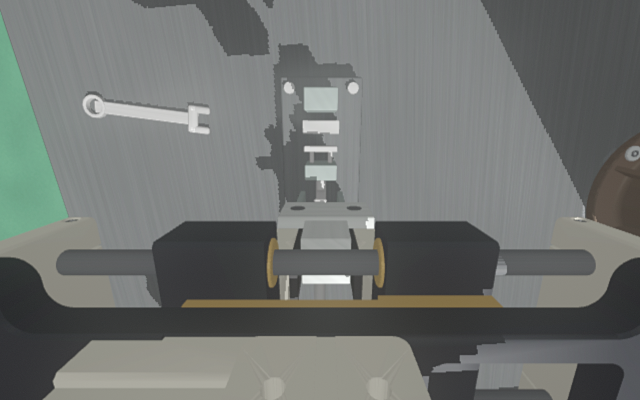

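The wrist view shows the fixture from above: fixed jaw at (321,98), ledge at (321,127), pad at (321,149), moving jaw at (321,172), and bolts at (289,88) and (353,87). I'll enlarge it for the edges.

```bash
python3 - <<'E'
import cv2
f=cv2.imread('pics/w2.png')
cv2.imwrite('pics/crop3.png',cv2.resize(f[75:185,270:370],None,fx=5.4,fy=5.4,interpolation=cv2.INTER_CUBIC))
E
```

```text
(no output)
```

View pics/crop3.png

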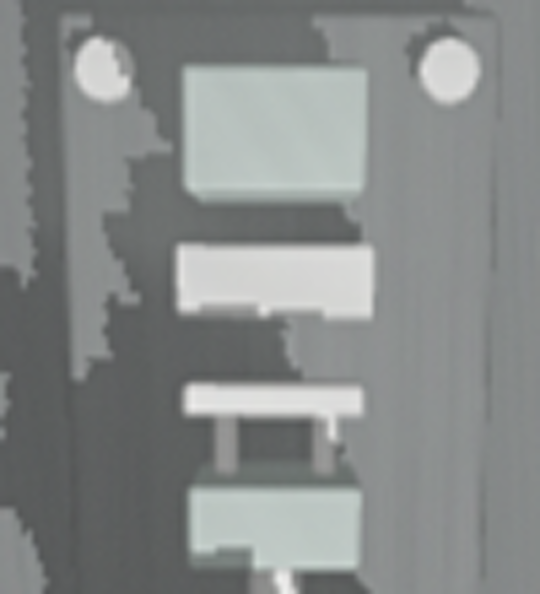

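```bash
python3 - <<'E'
from h import *
d=np.load('pics/w2.npz');K,E=d['K'],d['E']
def c(l,z): return np.array([pt(K,E,270+(x+.5)/5.4-.5,75+(y+.5)/5.4-.5,z) for x,y in l])
L=c([(177,245),(374,243),(374,319),(177,318)],.06)
J=c([(184,188),(365,188),(367,66),(183,66)],.085)
Bo=c([(103,69),(449,70)],.034); Pd=c([(183,383),(363,383)],.085); BE=c([(75,380),(72,590)],.03)
for n,p in(('ledge',L),('jaw',J)): print(n,p.mean(0).round(4),[round(float(np.linalg.norm(p[i]-p[i-1])),4) for i in range(4)])
def a(p,q): v=p-q; return round(float(np.degrees(np.arctan2(v[1],v[0]))),2)
print('ang',a(L[0],L[1]),a(L[3],L[2]),a(J[0],J[1]),a(Bo[0],Bo[1]),a(Pd[0],Pd[1]))
yw=np.radians(-4.6);ex=np.array([np.cos(yw),np.sin(yw)]);ey=np.array([-ex[1],ex[0]])
o=L.mean(0)[:2]
print('jaw face rel',(J[:2].mean(0)[:2]-o)@ey,(J.mean(0)[:2]-o)@ex,'pad',(Pd.mean(0)[:2]-o)@ey,(Pd.mean(0)[:2]-o)@ex,'bolts',(Bo.mean(0)[:2]-o)@ex,(Bo.mean(0)[:2]-o)@ey)
print('face at y=-19 ->', J[:2].mean(0)[:2]+.019*ey)
E
```

```text
ledge [ 0.5289 -0.1455  0.06  ] [0.0167, 0.0463, 0.0173, 0.0468]
jaw [ 0.526  -0.1772  0.085 ] [0.0247, 0.0392, 0.0247, 0.0391]
ang -3.96 -4.8 -4.51 -4.67 -4.51
jaw face rel -0.019475826046623356 -0.0003430581730973579 pad 0.022048329939085527 0.00021004298784928742 bolts 0.00015759391332859985 -0.05017479856656231
face at y=-19 -> [ 0.52861109 -0.14599615]
```

Ledge centre is (0.5288,-0.1457) and the fixture yaw is -4.5°. The jaw and pad faces agree with the given offsets. I'll go above the ledge and down.

Call:
carry_out:
  commands: [0.02, -0.85, 0, 0, 1, 0, -0.85, 0, 0, 1, 0, 0, -1, 0, 1, 0, 0, -1, 0, 1, 0, 0, -1, 0, 1, 0, 0, -0.7, 0, 1, 0, 0, -0.3, 0, 1, 0, 0, 0, 0, 1]

```text
time_s: 7.2
tcp_pos: [0.5282, -0.1451, 0.1272]
eef_rot: [179.8, -0.0, -94.6]
contact_force: [0.0, 0.1, -2.7]
gripper_width: 0.0259
```

```bash
python3 - <<'E'
from h import *
s=telemetry.get_state(); print(s['tcp_pos'],s['eef_rot'],s['contact_force'],s['gripper_width'])
f,K,E=snap('scene','s2.png'); a=f[190:270,240:340,::-1]
cv2.imwrite('pics/crop4.png',cv2.resize(a,None,fx=6,fy=6,interpolation=cv2.INTER_CUBIC))
E
```

```text
[ 0.52815865 -0.14512444  0.12720893] [ 1.79818868e+02 -3.09822563e-02 -9.45843452e+01] [ 0.0419099   0.07485677 -2.68185473] 0.025907494389222446
```

Call:
carry_out:
  commands: [0, 0, -0.07, 0, 1, 0, 0, -0.05, 0, 1, 0, 0, 0, 0, 1]

```text
time_s: 7.55
tcp_pos: [0.5295, -0.1444, 0.1246]
eef_rot: [-179.9, 0.0, -94.6]
contact_force: [-0.5, -0.5, -2.5]
gripper_width: 0.0261
```

Call:
carry_out:
  commands: [0, 0, -0.03, 0, 1, 0, 0, 0, 0, 1]

```text
time_s: 7.75
tcp_pos: [0.5291, -0.1444, 0.1228]
eef_rot: [-180.0, 0.0, -94.5]
contact_force: [-0.2, -0.3, -2.8]
gripper_width: 0.026
```

Call:
carry_out:
  commands: [0, 0, -0.03, 0, 1, 0, 0, 0, 0, 1]

```text
time_s: 7.95
tcp_pos: [0.529, -0.1444, 0.1213]
eef_rot: [180.0, 0.0, -94.6]
contact_force: [0.1, 0.2, -3.1]
gripper_width: 0.0259
```

Call:
carry_out:
  commands: [0, 0, -0.025, 0, 1, 0, 0, 0, 0, 1]

```text
time_s: 8.15
tcp_pos: [0.5291, -0.1445, 0.1205]
eef_rot: [-180.0, -0.0, -94.6]
contact_force: [-0.6, 0.9, -0.6]
gripper_width: 0.0258
```

The weight has come off the wrist, from -3.1 to -0.6 N, so the block is on the ledge. I'll settle a touch more, then open the fingers.

Call:
carry_out:
  commands: [0, 0, -0.01, 0, 1, 0, 0, 0, 0, 1, 0, 0, 0, 0, 0.3, 0, 0, 0, 0, 0.2, 0, 0, 0, 0, 0.2]

```text
time_s: 8.65
tcp_pos: [0.5292, -0.1445, 0.1199]
eef_rot: [-180.0, 0.0, -94.6]
contact_force: [-1.6, 1.0, 0.1]
gripper_width: 0.0344
```

Call:
carry_out:
  commands: [0, 0, 0, 0, -0.2, 0, 0, 0, 0, -0.2, 0, 0, 0, 0, -0.2, 0, 0, 0, 0, -0.2]

```text
time_s: 9.05
tcp_pos: [0.5291, -0.1444, 0.1199]
eef_rot: [180.0, -0.0, -94.6]
contact_force: [0.2, -0.2, -0.7]
gripper_width: 0.0521
```

```bash
python3 - <<'E'
from h import *
f,K,E=snap('scene','s3.png'); a=f[180:270,240:340,::-1]
g,K2,E2=snap('wrist','w3.png'); np.savez('pics/w3.npz',K=K2,E=E2)
A=cv2.resize(a,(400,360),interpolation=cv2.INTER_CUBIC); B=cv2.resize(g[120:240,230:410,::-1],(400,267),interpolation=cv2.INTER_CUBIC)
c=np.zeros((360,800,3),np.uint8); c[:,:400]=A; c[:267,400:]=B; cv2.imwrite('pics/crop5.png',c)
E
```

```text
(no output)
```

View pics/crop5.png

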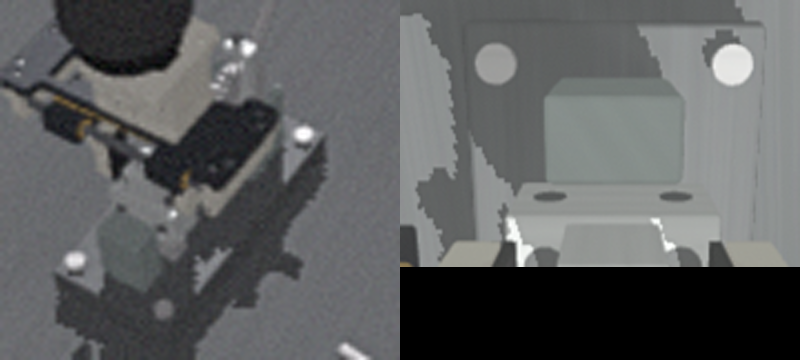

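The block sits on the ledge between the jaws, parallel to them and centred lengthwise, and the fingers are clear of the stem. I'll rise, shut the gripper and go above the lever bar.

Call:
carry_out:
  commands: [0, 0, 0.25, 0, -0.2, 0, 0, 0.8, 0, -0.2, 0, 0, 0.9, 0, -0.2, 0, 0, 1, 0, -0.2, 0, 0, 1, 0, 0.5, 0, 0, 0, 0, 1]

```text
time_s: 9.75
tcp_pos: [0.5317, -0.145, 0.2851]
eef_rot: [-179.4, -0.0, -94.5]
contact_force: [-0.9, -0.3, -0.6]
gripper_width: 0.0417
```

Call:
carry_out:
  commands: [-0.13, 0.9, 0, 0, 1, -0.13, 1, 0, 0, 1, -0.13, 1, 0, 0, 1, -0.13, 1, 0, 0, 1, -0.13, 0.9, 0, 0, 1, 0, 0.36, 0, 0, 1, 0, 0, 0, 0, 1, 0, 0, 0, 0, 1]

```text
time_s: 10.55
tcp_pos: [0.5031, 0.0618, 0.2782]
eef_rot: [-180.0, -0.0, -94.5]
contact_force: [-0.2, -0.3, 0.5]
gripper_width: 0.0005
```

```bash
python3 - <<'E'
from h import *
s=telemetry.get_state(); print(s['tcp_pos'],s['contact_force'],s['gripper_width'],s['time_s'])
f,K,E=snap('scene','s4.png'); np.savez('pics/s4.npz',K=K,E=E); print(proj(K,E,[[.502,.0621,.2],[.502,.0621,s['tcp_pos'][2]-.022],[.5378,-.0311,.085]]))
a=f[120:280,220:380,::-1]
g,K2,E2=snap('wrist','w4.png')
c=np.zeros((576,800,3),np.uint8); c[:,:576]=cv2.resize(a,(576,576),interpolation=cv2.INTER_CUBIC)
c[:400,576:]=cv2.resize(g[60:260,264:376,::-1],(224,400)); cv2.imwrite('pics/crop6.png',c)
E
```

```text
[0.50305919 0.06184669 0.27824749] [-0.16128313 -0.34273448  0.50103019] 0.0005115543302121074 10.55
[[300.18700642 157.27320252]
 [299.25452927 143.64673   ]
 [297.73545879 204.84488391]]
```

View pics/crop6.png

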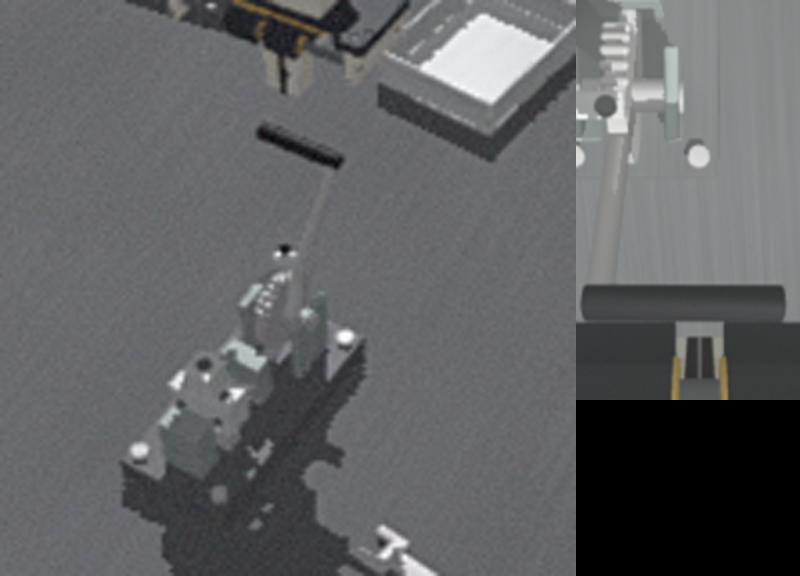

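The block stands upright between the jaws. The bar is at about (303,160) in the scene image, with the fingertips above it. I'll check the bar's position from the wrist view's upper bar edge, at row 202.

```bash
python3 - <<'E'
from h import *
f,K,E=snap('wrist'); f=f.astype(int).sum(2)
for u in(290,310,350): print(u,[(v,int(f[v,u])) for v in range(198,226,2)])
O=np.array([.5288,-.1457]);ex=np.array([.9969,-.0785]);ey=np.array([.0785,.9969])
def W(x,y,z): return np.r_[O+x*ex+y*ey,z]
a=np.linspace(0,2*np.pi,73)
for xx in(-.078,-.043,0): 
    P=proj(K,E,[W(xx,.115+.09+.008*np.cos(t),.1922+.008*np.sin(t)) for t in a]); print(xx,P[:,0].mean().round(1),P[:,1].min().round(1),P[:,1].max().round(1))
E
```

```text
290 [(198, 400), (200, 405), (202, 334), (204, 163), (206, 171), (208, 185), (210, 208), (212, 217), (214, 222), (216, 220), (218, 213), (220, 195), (222, 170), (224, 170)]
310 [(198, 407), (200, 410), (202, 338), (204, 158), (206, 167), (208, 186), (210, 199), (212, 222), (214, 224), (216, 225), (218, 218), (220, 196), (222, 172), (224, 176)]
350 [(198, 412), (200, 412), (202, 337), (204, 155), (206, 167), (208, 173), (210, 188), (212, 215), (214, 236), (216, 231), (218, 226), (220, 202), (222, 173), (224, 172)]
-0.078 368.7 201.5 220.6
-0.043 327.0 201.6 220.7
0 275.8 201.7 220.8
```

The bar lies within 1 mm of the prediction. I'll approach it from above, then press along the arc in steps of 0.03 rad, reading the force after each.

Call:
carry_out:
  commands: [0, 0, -0.8, 0, 1, 0, 0, -0.5, 0, 1, 0, 0, 0, 0, 1, 0, 0, 0, 0, 1]
  grip_force: 15

```text
time_s: 11.1
tcp_pos: [0.5033, 0.0612, 0.2264]
eef_rot: [180.0, -0.0, -94.6]
contact_force: [0.1, 0.4, 0.6]
gripper_width: 0.0006
```

Call:
carry_out:
  commands: [0, 0, -0.1, 0, 1, 0, 0, 0, 0, 1]

```text
time_s: 11.3
tcp_pos: [0.5036, 0.0619, 0.2227]
eef_rot: [-179.9, 0.0, -94.6]
contact_force: [0.5, 0.0, 1.6]
gripper_width: 0.0003
```

Call:
carry_out:
  commands: [0.006, 0.08, -0.068, 0, 1, 0, 0, 0, 0, 1]

```text
time_s: 11.5
tcp_pos: [0.5038, 0.0648, 0.2204]
eef_rot: [-179.9, -0.0, -94.5]
contact_force: [0.5, -4.0, 7.5]
gripper_width: 0.0005
```

Call:
carry_out:
  commands: [0.006, 0.077, -0.07, 0, 1, 0, 0, 0, 0, 1]

```text
time_s: 11.7
tcp_pos: [0.5041, 0.068, 0.2177]
eef_rot: [-179.9, -0.0, -94.5]
contact_force: [-0.6, -3.2, 8.2]
gripper_width: 0.0005
```

Call:
carry_out:
  commands: [0.006, 0.077, -0.075, 0, 1, 0, 0, 0, 0, 1]

```text
time_s: 11.9
tcp_pos: [0.5044, 0.0712, 0.2148]
eef_rot: [-179.9, -0.0, -94.5]
contact_force: [-2.4, -3.2, 9.7]
gripper_width: 0.0003
```

Call:
carry_out:
  commands: [0.006, 0.072, -0.075, 0, 1, 0, 0, 0, 0, 1]

```text
time_s: 12.1
tcp_pos: [0.5047, 0.0743, 0.2119]
eef_rot: [-179.9, 0.0, -94.5]
contact_force: [-1.3, -2.2, 8.6]
gripper_width: 0.0004
```

Call:
carry_out:
  commands: [0.006, 0.07, -0.078, 0, 1, 0, 0, 0, 0, 1]

```text
time_s: 12.3
tcp_pos: [0.5049, 0.0772, 0.2088]
eef_rot: [-179.9, 0.0, -94.5]
contact_force: [-1.7, -1.3, 9.6]
gripper_width: 0.0005
```

Call:
carry_out:
  commands: [0.005, 0.067, -0.08, 0, 1, 0, 0, 0, 0, 1]

```text
time_s: 12.5
tcp_pos: [0.5052, 0.0799, 0.2059]
eef_rot: [-179.9, 0.0, -94.5]
contact_force: [-2.4, -0.4, 11.6]
gripper_width: 0.0007
```

Call:
carry_out:
  commands: [0.004, 0.045, -0.055, 0, 1, 0, 0, 0, 0, 1]

```text
time_s: 12.7
tcp_pos: [0.5053, 0.0815, 0.204]
eef_rot: [-179.9, 0.0, -94.5]
contact_force: [-3.3, -2.8, 14.5]
gripper_width: 0.0004
```

Call:
carry_out:
  commands: [0.003, 0.043, -0.055, 0, 1, 0, 0, 0, 0, 1]

```text
time_s: 12.9
tcp_pos: [0.5055, 0.0833, 0.2019]
eef_rot: [-179.9, 0.0, -94.5]
contact_force: [-3.3, 0.0, 13.9]
gripper_width: 0.0001
```

Call:
carry_out:
  commands: [0.003, 0.042, -0.056, 0, 1, 0, 0, 0, 0, 1]

```text
time_s: 13.1
tcp_pos: [0.5056, 0.0854, 0.1995]
eef_rot: [-179.8, 0.1, -94.5]
contact_force: [-2.5, 1.6, 10.6]
gripper_width: 0.0003
```

Call:
carry_out:
  commands: [0.003, 0.041, -0.057, 0, 1, 0, 0, 0, 0, 1]

```text
time_s: 13.3
tcp_pos: [0.5058, 0.0875, 0.197]
eef_rot: [-179.8, 0.1, -94.5]
contact_force: [-2.5, 2.9, 8.3]
gripper_width: 0.0007
```

The first click is felt: tangential force peaked near 13 N at z ≈ 0.204 and fell to 5 N at z ≈ 0.197. The second should come near z ≈ 0.178.

Call:
carry_out:
  commands: [0.004, 0.058, -0.088, 0, 1, 0, 0, 0, 0, 1]

```text
time_s: 13.5
tcp_pos: [0.5061, 0.0903, 0.1932]
eef_rot: [-179.8, 0.1, -94.5]
contact_force: [-2.4, 4.5, 7.1]
gripper_width: -0.0
```

Call:
carry_out:
  commands: [0.004, 0.055, -0.09, 0, 1, 0, 0, 0, 0, 1]

```text
time_s: 13.7
tcp_pos: [0.5063, 0.0926, 0.1898]
eef_rot: [-179.8, 0.2, -94.5]
contact_force: [-3.2, 4.4, 10.7]
gripper_width: 0.0
```

Call:
carry_out:
  commands: [0.004, 0.052, -0.091, 0, 1, 0, 0, 0, 0, 1]

```text
time_s: 13.9
tcp_pos: [0.5066, 0.0948, 0.1864]
eef_rot: [-179.8, 0.2, -94.5]
contact_force: [-4.5, 5.7, 13.6]
gripper_width: 0.0003
```

Call:
carry_out:
  commands: [0.003, 0.034, -0.061, 0, 1, 0, 0, 0, 0, 1]

```text
time_s: 14.1
tcp_pos: [0.5067, 0.0962, 0.1842]
eef_rot: [-179.8, 0.2, -94.5]
contact_force: [-5.4, 5.7, 14.5]
gripper_width: 0.0005
```

Call:
carry_out:
  commands: [-0.005, 0.047, -0.06, 0, 1, 0, 0, 0, 0, 1]

```text
time_s: 14.3
tcp_pos: [0.5067, 0.0976, 0.182]
eef_rot: [-179.8, 0.1, -94.5]
contact_force: [-3.8, 2.5, 14.4]
gripper_width: 0.0005
```

Call:
carry_out:
  commands: [-0.005, 0.046, -0.061, 0, 1, 0, 0, 0, 0, 1]

```text
time_s: 14.5
tcp_pos: [0.5067, 0.0991, 0.1796]
eef_rot: [-179.8, 0.1, -94.5]
contact_force: [-2.1, -0.2, 13.8]
gripper_width: 0.0001
```

Call:
carry_out:
  commands: [-0.005, 0.045, -0.062, 0, 1, 0, 0, 0, 0, 1]

```text
time_s: 14.7
tcp_pos: [0.5067, 0.1007, 0.1771]
eef_rot: [-179.7, 0.1, -94.5]
contact_force: [0.1, -0.1, 10.5]
gripper_width: 0.0006
```

Call:
carry_out:
  commands: [0, 0.043, -0.063, 0, 1, 0, 0, 0, 0, 1]

```text
time_s: 14.9
tcp_pos: [0.5068, 0.1024, 0.1741]
eef_rot: [-179.8, 0.1, -94.5]
contact_force: [0.7, 1.0, 5.5]
gripper_width: 0.0002
```

The second click is felt: the force peaked at 12.3 N near z ≈ 0.180 and fell to 4.5 N at 0.174. The third should peak near z ≈ 0.153 with its hollow near 0.145. The fourth would only peak around 0.128.

Call:
carry_out:
  commands: [0.002, 0.049, -0.097, 0, 1, 0, 0, 0, 0, 1]

```text
time_s: 15.1
tcp_pos: [0.5068, 0.1046, 0.1698]
eef_rot: [-179.8, 0.1, -94.5]
contact_force: [1.4, 0.4, 3.6]
gripper_width: 0.0001
```

Call:
carry_out:
  commands: [0.002, 0.046, -0.098, 0, 1, 0, 0, 0, 0, 1]

```text
time_s: 15.3
tcp_pos: [0.5068, 0.1064, 0.1658]
eef_rot: [-179.8, 0.1, -94.5]
contact_force: [2.3, -1.5, 7.4]
gripper_width: 0.0008
```

Call:
carry_out:
  commands: [0.002, 0.043, -0.098, 0, 1, 0, 0, 0, 0, 1]

```text
time_s: 15.5
tcp_pos: [0.507, 0.108, 0.162]
eef_rot: [-179.8, 0.1, -94.5]
contact_force: [1.9, -1.5, 8.3]
gripper_width: 0.0006
```

Call:
carry_out:
  commands: [0.002, 0.028, -0.066, 0, 1, 0, 0, 0, 0, 1]

```text
time_s: 15.7
tcp_pos: [0.5071, 0.109, 0.1596]
eef_rot: [-179.8, 0.1, -94.5]
contact_force: [2.1, -2.1, 10.5]
gripper_width: 0.001
```

Call:
carry_out:
  commands: [0.002, 0.02, -0.067, 0, 1, 0, 0, 0, 0, 1]

```text
time_s: 15.9
tcp_pos: [0.5072, 0.1098, 0.1571]
eef_rot: [-179.8, 0.1, -94.5]
contact_force: [0.8, -1.6, 11.8]
gripper_width: 0.0006
```

Call:
carry_out:
  commands: [0.002, 0.02, -0.067, 0, 1, 0, 0, 0, 0, 1]

```text
time_s: 16.1
tcp_pos: [0.5073, 0.1107, 0.1546]
eef_rot: [-179.8, 0.1, -94.5]
contact_force: [0.7, 0.4, 11.7]
gripper_width: 0.0003
```

Call:
carry_out:
  commands: [0.002, 0.02, -0.067, 0, 1, 0, 0, 0, 0, 1]

```text
time_s: 16.3
tcp_pos: [0.5074, 0.1115, 0.1521]
eef_rot: [-179.8, 0.1, -94.5]
contact_force: [-0.8, -0.0, 13.6]
gripper_width: 0.0005
```

Call:
carry_out:
  commands: [0.001, 0.018, -0.055, 0, 1, 0, 0, 0, 0, 1]

```text
time_s: 16.5
tcp_pos: [0.5074, 0.1123, 0.1497]
eef_rot: [-179.8, 0.1, -94.5]
contact_force: [0.9, 0.0, 8.7]
gripper_width: 0.0005
```

Call:
carry_out:
  commands: [0.001, 0.016, -0.05, 0, 1, 0, 0, 0, 0, 1]

```text
time_s: 16.7
tcp_pos: [0.5075, 0.113, 0.1476]
eef_rot: [-179.8, 0.1, -94.5]
contact_force: [1.8, -0.7, 9.9]
gripper_width: 0.0006
```

Call:
carry_out:
  commands: [0.001, 0.012, -0.04, 0, 1, 0, 0, 0, 0, 1]

```text
time_s: 16.9
tcp_pos: [0.5075, 0.1136, 0.1458]
eef_rot: [-179.8, 0.1, -94.5]
contact_force: [1.6, -0.3, 7.1]
gripper_width: 0.0005
```

Call:
carry_out:
  commands: [0, 0.01, -0.03, 0, 1, 0, 0, 0, 0, 1, 0, 0, 0, 0, 1]

```text
time_s: 17.2
tcp_pos: [0.5075, 0.1139, 0.1445]
eef_rot: [-179.8, 0.1, -94.5]
contact_force: [1.4, 0.6, 7.1]
gripper_width: 0.0006
```

```bash
python3 - <<'E'
from h import *
s=telemetry.get_state(); print(s['tcp_pos'],s['contact_force'])
f,K,E=snap('scene','s5.png')
g,K2,E2=snap('wrist','w5.png'); np.savez('pics/w5.npz',K=K2,E=E2)
c=np.zeros((450,800,3),np.uint8); c[:,:400]=cv2.resize(f[180:270,250:330,::-1],(400,450),interpolation=cv2.INTER_CUBIC)
c[:,400:]=cv2.resize(g[0:230,220:424,::-1],(400,450),interpolation=cv2.INTER_CUBIC); cv2.imwrite('pics/crop7.png',c)
E
```

```text
[0.50750891 0.11391346 0.1444873 ] [1.4245986  0.58378381 7.09070947]
```

View pics/crop7.png

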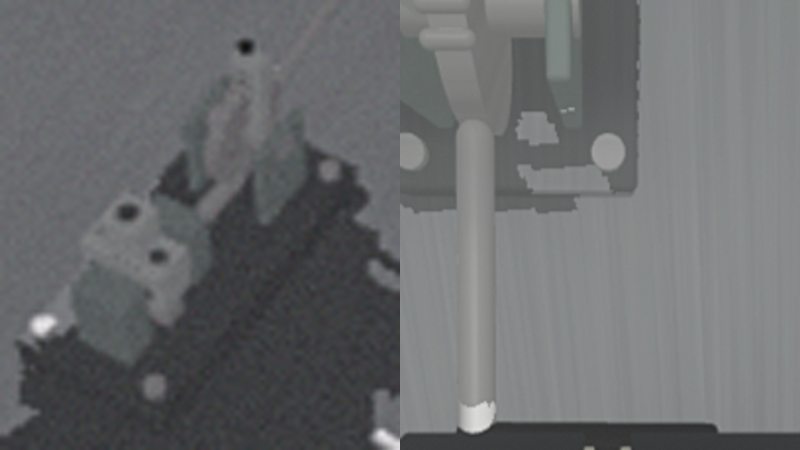

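The block stands upright between the jaws, tight against the fixed jaw with the moving jaw closed on it, and the lever arm is down. I'll make a short hold to check it stays steady.

Call:
carry_out:
  commands: [0, 0, 0, 0, 1, 0, 0, 0, 0, 1, 0, 0, 0, 0, 1, 0, 0, 0, 0, 1, 0, 0, 0, 0, 1]

```text
time_s: 17.8
tcp_pos: [0.5075, 0.1139, 0.1445]
eef_rot: [-179.8, 0.1, -94.5]
contact_force: [2.1, 0.4, 7.2]
gripper_width: 0.0006
```

```bash
python3 -c "
from plant import r
print(r.close_job())"
```

```text
the job is handed in; nothing more can be done
None
```

I set the 60 mm block stem up on the ledge, let go of it, pressed the lever from above with shut fingers through three clicks, and handed in while still holding it there. The run took 17.8 s and nothing else on the bench was touched.

- **Clicks:** Force along the arc peaked at about 13, 12 and 13 N, near 0.19, 0.395 and 0.605 rad. That matches the 0.2 rad tooth spacing.
- **Final hold:** The lever is held at about 0.66 rad, roughly 0.14 rad short of where the fourth click should come. The force had dropped to about 7 N, and pose and force were unchanged over a 0.5 s hold.
- **Clamping:** The last scene picture shows the block upright and tight between the jaws. The pad's contact was judged from that picture only; I did not measure it.
- **Third drop:** It was less smooth than the first two (8.5, then 9.6, then 7 N). I put this down to sensor noise and the pad spring loading up.

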